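# Get the gesso jar out from among the paint bottles and put the bottles back by colour

### The arm

A 6-joint arm with a two-finger parallel gripper is mounted at the origin on the work surface. World frame = base frame: x ahead of the robot, y to its left, z up, the work surface at z = 0. Lengths are in m, angles in rad, forces in N, time in s.
With the tool pointing down it reaches from about 0.425 to 0.95 m from the base axis. Payload 3.5 kg.
Tool frame: the origin (TCP) lies between the finger pads; the fingertips stand 22 mm ahead of it and the grasp point (between the pads) lies 3 mm ahead of it (ctrl.nose_length is the z of the fingertips in the tool frame, in m); z points along the fingers, y is the line along which they close (so a half turn about z gives the same grasp; the last joint's range is limited). The gripper opens to 85 mm and grips with 20 to 120 N. Pads are 22 mm wide; open, the fingers measure 114 mm over their backs; the gripper's body (76 mm by 85 mm) begins 54 mm behind the grasp point. The pads swing forward as they close: fully open they stand 13 mm farther back than shut.
Start: joints at [1.166, 0.286, 1.577, -0, 1.279, -0.15], TCP at [0.17, 0.653, 0.253] pointing down, gripper open.
Joint ranges: [-2.77, 2.77], [-0.9, 2.22], [0.21, 2.48], [-1.53, 4.67], [0.24, 2.81], [-2.84, 2.84]. Speed limits (rad/s): [2.79, 2.79, 3.14, 3.14, 3.14, 3.14].

### API

Orientations are given as a unit quaternion [x, y, z, w].
In Python, from plant import ctrl gives the robot as it stands. The module is installed in compiled form; this text tells all that it offers.
- The arm moves only by the tool send_rows, never from a script. Its argument "rows" is text: rows parted by semicolons, each of 7 numbers parted by spaces: the turn, a rotation vector about the tool's x, y, z in degrees, then the shift along the tool's x, y, z in mm, then the opening, from -1 (shut) to 1 (fully open). A call has 1 to 8 rows; each row is the pose to reach, as a shift and turn from the pose commanded when the call began, along the tool's axes at that moment; what a row does not reach only later rows make up. A row lasts 1/8 s, in which the tool goes at most 62.5 mm and 10.7 degrees, less where a joint would pass 70% of its speed; a pose out of reach is approached as far as the arm can. A call with a gripper value outside its range is refused whole. The fingers move at their own pace and stop on an object; "grip_force" is the grip in N (left out, the last holds). Time passes only in rows, so rows that repeat a pose let the fingers close. It gives the time, the measured TCP pose, the force, the opening and the grip force at its end, in the units of the state.
- ctrl.get_state(): the state, without advancing time (a new reading comes with each control period).
- ctrl.read_camera(name): name is "scene" or "top" or "wrist"; returns a dict with "color" (480x640x3 uint8, red, green, blue), "fx", "fy", "cx", "cy" (pixels), "D" ([k1, k2, p1, p2, k3] as OpenCV has them; the pictures are not rectified), "extrinsics" (4x4, takes a point from world to camera coordinates). Camera axes: x right, y down, z forward; pixel columns grow to the right and rows downward; lengths in m; the calibration is good to about 2 mm. A picture is of the moment at which its call begins. There is no depth.
- ctrl.sign_off(): hands the job in; it is judged then, once.
Trained networks look in a picture, given as the dict that the camera call returned (one of the last four; its "shot" number tells which), for a name from the list of things; names that differ only in an ending like _2 or _b are one class to them, and where a whole thing is asked for, a point or a joint stands for the part that bears it (a point fixed in the world has none). Each returns a list of dicts, best first, with "p" (0 to 1); they miss things now and then, are a little off and sometimes report something else, mostly with a low value. They report only what shows in the picture. A call takes as long as a camera call. They do not tell look-alikes from the thing itself.
- ctrl.look_for(picture, target): "position" ([x, y, z] in m, in the coordinates of the camera as it stood for that picture, good to about 4 mm: the middle of the surface that is visible of it).
The state is a dict: "time": time; "qpos": joint angles; "dq": joint speeds; "joint_efforts": joint torques, N m; "eef_pos": TCP position; "tcp_rot": TCP orientation; "contact_force": force on the tool from outside, world axes, zero at the start; "wrist_torque": the same for the moment, N m; "opening": opening from 0.0 (shut) to 1.0 (fully open); "finger_force": force on a finger pad.
Only numpy, scipy, OpenCV 4.12 (cv2) and the standard library are available. Lean on these libraries where they do the work, as an engineer would, in place of code of your own. Each camera call takes 0.05 s, during which the arm holds its last target. There are 200 camera calls.

### The job

The white gesso jar in the divided wooden caddy is hemmed in by three paint bottles: stand all three bottles aside in the grey tray, then lift the jar out and stand it in the middle of the cork coaster, and only after that put each bottle back in the caddy, in the bay whose liner has the bottle's own colour (someone may have mixed them up before). Everything ends standing upright and let go, and the small wet painting must not be touched by anything.

Things in the scene. Friction and masses are not known exactly. Their poses are not given: they have to be found in the camera images.
- bottle_red: Red squeeze bottle of paint, red cap, white label band; loose, 0.2 kg. Round body 48 mm diameter up to 100 mm, then a shoulder and a 28 mm cap; 132 mm tall in all. Origin: centre of its underside, z up. Grip it round the body about 85 mm above the underside. It starts upright in any of the three bays with a liner, its underside 11 mm above the table.
- bottle_yellow: Yellow squeeze bottle of paint, otherwise the same as the red one.
- bottle_blue: Blue squeeze bottle of paint, otherwise the same as the red one.
- jar: White jar of gesso, loose, 0.22 kg, straight-sided, 60 mm diameter, 60 mm tall with its lid. Origin: centre of its underside, z up. It starts in the caddy's far middle bay on the wooden floor, 8 mm above the table, a bottle left, right and in front (robot's side) of it, each 10 to 22 mm away. Grip it about 47 mm above its underside, so the fingertips stay above the dividers.
- liner_red: Red square mat, 64 x 64 x 3 mm, fixed on the floor of one bay of the wooden caddy. Origin: centre of its underside, 8 mm above the table; a bottle in place stands 3 mm above it. Its x and y axes are those of the caddy (x away from the robot at yaw 0). The caddy has 3 bays across (y) by 2 deep (x), 70 mm between centres, 66 mm wide; dividers reach 28 mm, outer walls 34 mm above the table.
- liner_yellow: Yellow mat of another bay, otherwise like the red one. The three bays with a liner are the far left, far right and near middle ones, in any order of colour; the jar's bay (far middle) has none.
- liner_blue: Blue mat of another bay, otherwise like the red one. The caddy's near left and near right bays hold a tape roll and an eraser, no higher than the dividers.
- tray: Grey shallow tray, the side area for the bottles: 250 mm along its x by 110 mm along its y, walls 4 mm thick and 14 mm high, floor top 4 mm above the table. Fixed, empty at the start, left or right of the caddy. Origin: centre of its underside. Three bottles fit in a row along its x axis, 75 mm apart.
- coaster: Round cork coaster, 100 mm diameter, 6 mm thick, fixed, on the other side of the caddy from the tray. Origin: centre of its underside, on the table.
- painting: Small wet painting on a board 120 mm (its x) by 150 mm (its y), 7 mm thick, dark grey with orange, red and pink dabs, lying on the table just beyond the coaster (their edges 10 to 30 mm apart). Fixed; nothing may touch it. Origin: centre of its underside.
Mind the look-alikes: they are no part of the job. Several things have the shape of the bottle_red; the one meant has the colours described above.

How it is judged:
By the outcome, as a careful person would: the job done as asked, in the order asked, and still so for the second after the job is handed in, with the robot touching nothing.
It also fails if it takes over 144 s, if anything falls off the work surface, if the arm or the gripper's body presses on something with over 40 N, if the wrist force passes 120 N, or if a joint passes its speed limit or range.

## Working session

There is one attempt and no reset: what is moved stays moved. The work goes in short steps, Python scripts to look and compute and a tool call to move; the robot and the scene stay as the last step left them, time stands still between calls to the robot, and variables do not carry over. Pictures are saved under pics/ and viewed, at most 14 in all, crops included, and the job is handed in when it is done.

Besides the shell and the picture viewer there is one more tool, called by a JSON object that holds its "name" and its "arguments". send_rows: Moves the arm, as the interface text tells. Its arguments: {"type":"object","properties":{"rows":{"type":"string"},"grip_force":{"type":"number"}},"required":["rows"]}

```bash
mkdir -p pics
cat > h.py <<'E'
from plant import ctrl
import numpy as np, cv2
from scipy.spatial.transform import Rotation as R
def cam(n,save=None):
    p=ctrl.read_camera(n)
    if save: cv2.imwrite('pics/'+save,p['color'][:,:,::-1])
    return p
def K(p): return np.array([[p['fx'],0,p['cx']],[0,p['fy'],p['cy']],[0,0,1.]])
def ray(p,uv,z):
    """pixel -> world point at height z"""
    n=cv2.undistortPoints(np.array([[uv]],float),K(p),np.array(p['D'],float))[0,0]
    E=np.array(p['extrinsics']);Rm=E[:3,:3];c=-Rm.T@E[:3,3];d=Rm.T@np.r_[n,1]
    return c+d*(z-c[2])/d[2]
def proj(p,X):
    E=np.array(p['extrinsics'])
    return cv2.projectPoints(np.array(X,float).reshape(-1,1,3),cv2.Rodrigues(E[:3,:3])[0],E[:3,3],K(p),np.array(p['D'],float))[0][:,0]
def w(p,c): 
    E=np.array(p['extrinsics']);return E[:3,:3].T@(np.array(c)-E[:3,3])
def todo(x,y,z,yaw=None):
    """mm shift in tool axes to reach TCP world xyz, and turn about tool z (deg) so the closing axis has world yaw"""
    s=ctrl.get_state();q=R.from_quat(s['tcp_rot'])
    d=q.inv().apply(np.array([x,y,z])-s['eef_pos'])*1000
    m=q.as_matrix();a=np.degrees(np.arctan2(m[1,1],m[0,1]))
    t=None if yaw is None else -((yaw-a+90)%180-90)
    return d.round(1),'closing yaw %.1f'%a,'turn',t
E
python3 - <<'E'
from h import *
for n in('top','scene'):
    p=cam(n,n+'0.png')
    for t in 'bottle_red bottle_yellow bottle_blue jar liner_red liner_yellow liner_blue tray coaster painting'.split():
        print(n,t,[(round(d['p'],2),w(p,d['position']).round(3).tolist()) for d in ctrl.look_for(p,t)[:4]])
print(ctrl.get_state(),ctrl.nose_length)
E
```

```text
top bottle_red [(0.84, [0.411, 0.071, 0.108]), (0.68, [0.711, 0.02, 0.103]), (0.57, [0.515, 0.039, 0.123]), (0.57, [0.4, -0.008, 0.111])]
top bottle_yellow [(0.62, [0.58, 0.11, 0.12])]
top bottle_blue [(0.72, [0.6, -0.014, 0.119]), (0.57, [0.589, -0.012, 0.01])]
top jar [(0.61, [0.589, 0.045, 0.074])]
top liner_red [(0.6, [0.521, 0.025, 0.013])]
top liner_yellow [(0.76, [0.566, 0.105, 0.01])]
top liner_blue [(0.64, [0.59, -0.01, 0.01])]
top tray [(0.9, [0.498, -0.286, 0.002])]
top coaster [(0.27, [0.59, -0.012, 0.012])]
top painting [(0.72, [0.603, 0.293, 0.001])]
scene bottle_red [(0.84, [0.535, 0.049, 0.099]), (0.84, [0.418, -0.012, 0.094]), (0.72, [0.472, 0.298, 0.004]), (0.57, [0.427, 0.08, 0.092])]
scene bottle_yellow [(0.62, [0.606, 0.13, 0.091])]
scene bottle_blue [(0.91, [0.623, -0.006, 0.108]), (0.32, [0.609, 0.065, 0.064])]
scene jar [(0.72, [0.608, 0.066, 0.065]), (0.68, [0.537, 0.047, 0.099])]
scene liner_red []
scene liner_yellow [(0.41, [0.571, 0.119, 0.012])]
scene liner_blue [(0.62, [0.583, 0.007, 0.015])]
scene tray [(0.56, [0.517, -0.284, 0.006])]
scene coaster []
scene painting [(0.87, [0.612, 0.302, 0.009])]
{'time': 1.1, 'qpos': array([ 1.16599956e+00,  2.86286885e-01,  1.57666238e+00, -6.55883593e-06,
        1.27859423e+00, -1.49995569e-01]), 'dq': array([-2.08522381e-03, -2.08118165e-04, -2.02560095e-05,  1.64036615e-04,
       -5.18658956e-04,  6.37000352e-04]), 'joint_efforts': array([ 2.15046225e-05, -4.05983555e+01, -2.92937762e+01, -1.21454241e-04,
        7.10996846e-04, -2.98064027e-07]), 'eef_pos': array([0.17010662, 0.65321665, 0.25335402]), 'tcp_rot': array([1.27055305e-01, 9.91895634e-01, 2.27810269e-05, 9.75186577e-06]), 'contact_force': array([-0.14975689, -0.57940849,  1.12006012]), 'wrist_torque': array([-0.02099406, -0.02066803, -0.04984661]), 'finger_force': 0.0, 'opening': 1.001326846276306} 0.022
```

View pics/top0.png

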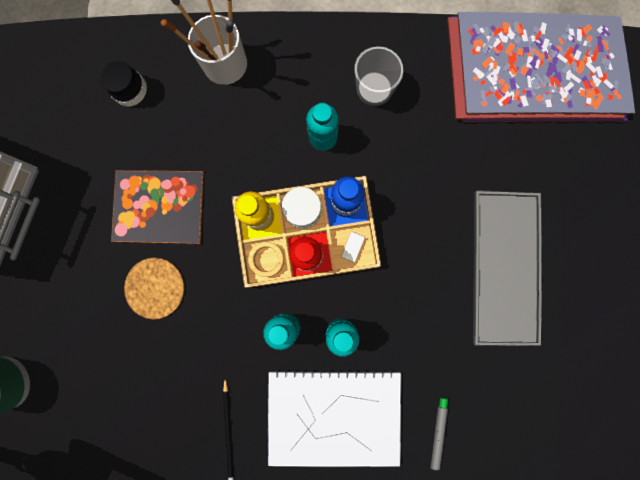

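View pics/scene0.png

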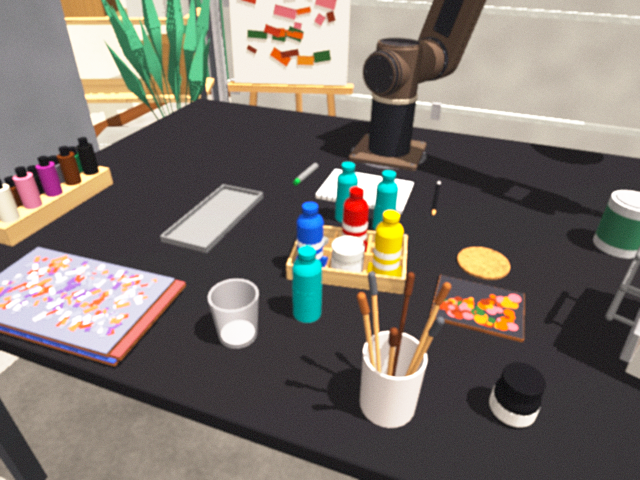

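The scene shows the bottles already standing on liners of their own colour: yellow at (252,210), blue at (347,195), red at (305,254). The jar is at (301,207). The tray is at (508,268), the coaster at (154,288) and the painting at (157,207).

Possible look-alikes are the three teal bottles at (322,126), (280,332) and (342,338), the black and white pot at (125,84) and the clear glass at (378,75). None of them fits the descriptions. I'll measure with a close crop and an overlay.

Run:
```python
from h import *
p=cam('top');c=p['color']
hsv=cv2.cvtColor(c,cv2.COLOR_RGB2HSV)
px={'yel':(250,207,.143),'blu':(347,189,.143),'red':(303.5,254.5,.143),'jar':(301,206.5,.068),'coa':(154,288,.006)}
G={k:ray(p,v[:2],v[2]) for k,v in px.items()}
for k in G: print(k,G[k].round(4))
cs=np.array([ray(p,q,.034) for q in((233,196),(367,178),(381,268),(244,287))])
print('caddy',cs.round(3).tolist(),cs.mean(0).round(4),np.linalg.norm(np.diff(cs,axis=0),axis=1).round(3))
v=(cs[0]-cs[1]+cs[3]-cs[2]);yaw=np.degrees(np.arctan2(v[1],v[0]))-90;print('yaw',yaw)
ts=np.array([ray(p,q,.014) for q in((476,192),(540,193),(540,345),(476,345))]);print('tray',ts.mean(0).round(4),np.linalg.norm(np.diff(ts,axis=0),axis=1).round(3))
x0,y0,s=215,165,4
im=cv2.resize(c[y0:y0+135,x0:x0+185,::-1],None,fx=s,fy=s,interpolation=cv2.INTER_CUBIC)
t=np.linspace(0,2*np.pi,60)
def draw(X,col):
    q=(proj(p,X)-[x0-.5,y0-.5])*s
    cv2.polylines(im,[q.round().astype(np.int32)],True,col,1)
def circ(ce,r,z): return np.c_[ce[0]+r*np.cos(t),ce[1]+r*np.sin(t),0*t+z]
for k in('yel','blu','red'):
    draw(circ(G[k],.014,.143),(0,255,0)); draw(circ(G[k],.024,.111),(255,255,0));draw(circ(G[k],.024,.011),(255,0,255))
draw(circ(G['jar'],.03,.068),(0,255,0))
a=np.radians(yaw);ex=np.array([np.cos(a),np.sin(a)]);ey=np.array([-ex[1],ex[0]]);C=cs.mean(0)[:2]
for i in(-.5,.5):
  for j in(-1,0,1):
    m=C+.07*(i*ex+j*ey);print('bay',i,j,m.round(4))
    draw([np.r_[m+.032*(u*ex+v*ey),.011] for u,v in((1,1),(1,-1),(-1,-1),(-1,1))],(255,255,255))
cv2.imwrite('pics/crop1.png',im)
```

```text
yel [0.5806 0.1159 0.143 ]
blu [ 0.6062 -0.0171  0.143 ]
red [0.5159 0.0418 0.143 ]
jar [0.5922 0.0497 0.068 ]
coa [0.4663 0.2922 0.006 ]
caddy [[0.613, 0.16, 0.034], [0.643, -0.053, 0.034], [0.501, -0.074, 0.034], [0.47, 0.139, 0.034]] [0.5569 0.043  0.034 ] [0.214 0.144 0.216]
yaw 8.109555585103038
tray [ 0.5013 -0.286   0.014 ] [0.11  0.25  0.108]
bay -0.5 -1 [ 0.5321 -0.0313]
bay -0.5 0 [0.5222 0.038 ]
bay -0.5 1 [0.5123 0.1073]
bay 0.5 -1 [ 0.6014 -0.0214]
bay 0.5 0 [0.5915 0.0479]
bay 0.5 1 [0.5816 0.1172]
```

View pics/crop1.png

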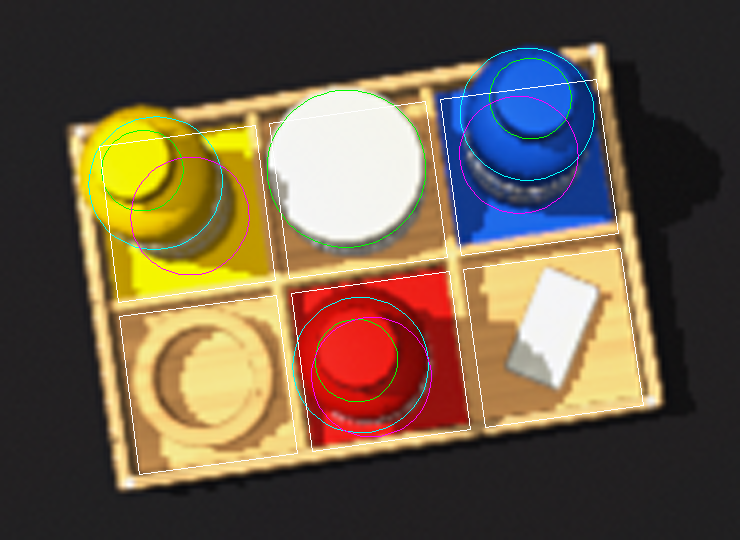

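The overlay fits the blue and red bottles well. Yellow sits about 3 mm further left and forward than I guessed, at about (0.583, 0.119). Each bottle is already on its own liner. I'll start with blue.

Run:
```python
from h import *
print(todo(.606,-.017,.22,8))
p=cam('top');c=p['color'];h=cv2.cvtColor(c,cv2.COLOR_RGB2HSV)
m=np.zeros(h.shape[:2],np.uint8);m[250:330,115:195]=(h[250:330,115:195,2]>90)*255
x=max(cv2.findContours(m,0,1)[0],key=cv2.contourArea);e=cv2.fitEllipse(x);print(e,ray(p,e[0],.006),ray(p,(112,171),.007),ray(p,(203,243),.007))
```

```text
(array([-590.8, -538.7,   33.3]), 'closing yaw 75.4', 'turn', np.float64(67.40089582227439))
((153.54824829101562, 288.00103759765625), (58.950599670410156, 60.933815002441406), 6.690371513366699) [0.46626711 0.29294567 0.006     ] [0.66033287 0.37198865 0.007     ] [0.54034279 0.21206814 0.007     ]
```

{"name": "send_rows", "arguments": {"rows": "0 0 20 -100 -90 4 1;0 0 20 -135 -125 8 1;0 0 30 -180 -165 12 1;0 0 40 -225 -205 16 1;0 0 50 -270 -245 20 1;0 0 60 -315 -285 24 1;0 0 67.4 -360 -325 28 1;0 0 67.4 -400 -365 33 1", "grip_force": 35}}

```text
time: 2.2
eef_pos: [0.4437, 0.2335, 0.2241]
tcp_rot: [0.656, 0.754, 0.001, 0.0]
contact_force: [0.8, -0.6, 0.4]
opening: 0.999
finger_force: 0.0
```

Run:
```python
from h import *
print(todo(.606,-.017,.22,8),ctrl.get_state()['qpos'],ctrl.get_state()['eef_pos'])
```

```text
(array([-270.5,  126. ,    4.2]), 'closing yaw 8.0', 'turn', np.float64(-0.038788317365657576)) [ 2.81682028e-01 -7.59393087e-02  2.02510045e+00  6.08466689e-05
  1.19081166e+00  1.42709920e-01] [0.44374898 0.23346351 0.22409829]
```

{"name": "send_rows", "arguments": {"rows": "0 0 0 -55 25 0 1;0 0 0 -110 50 0 1;0 0 0 -165 76 0 1;0 0 0 -215 100 0 1;0 0 0 -250 117 2 1;0 0 0 -270.5 126 4 1;0 0 0 -270.5 126 4 1;0 0 0 -270.5 126 4 1"}}

```text
time: 3.2
eef_pos: [0.6045, -0.0139, 0.2194]
tcp_rot: [0.656, 0.755, -0.0, -0.001]
contact_force: [0.2, 0.3, 0.1]
opening: 1.0
finger_force: 0.0
```

Run:
```python
from h import *
p=cam('wrist','w1.png')
print(todo(.606,-.017,.101,8), [ (k,proj(p,[x])[0].round()) for k,x in dict(b=(.606,-.017,.143),y=(.583,.119,.143),r=(.518,.042,.143),j=(.592,.0495,.068)).items()])
```

```text
(array([ -3.6,   1.1, 118.6]), 'closing yaw 8.1', 'turn', np.float64(0.08884431301225959)) [('b', array([324., 262.])), ('y', array([317.,  11.])), ('r', array([185., 144.])), ('j', array([318., 147.]))]
```

View pics/w1.png

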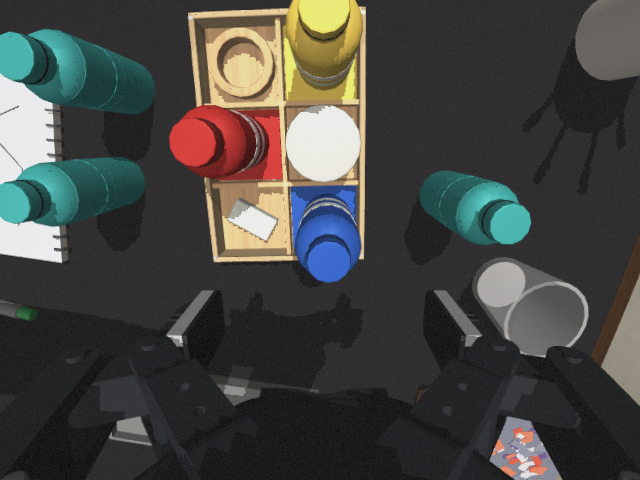

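In the wrist view the caps are at blue (328,259), red (194,142) and yellow (325,14). The jar lid is at (323,143). I'll turn these into positions.

Run:
```python
from h import *
p=cam('wrist')
for n,u,z in(('b',(328,259),.143),('y',(325,14),.143),('r',(194,142),.143),('j',(323,143),.068)): print(n,ray(p,u,z).round(4))
print(todo(.607,-.0165,.101,8))
```

```text
b [ 0.6082 -0.0146  0.143 ]
y [0.5872 0.1186 0.143 ]
r [0.5228 0.0441 0.143 ]
j [0.5953 0.0533 0.068 ]
(array([ -3.2,   2. , 118.8]), 'closing yaw 8.1', 'turn', np.float64(0.09999658873536532))
```

{"name": "send_rows", "arguments": {"rows": "0 0 0 -2 2 30 1;0 0 0 -2 2 60 1;0 0 0 -2 2 85 1;0 0 0 -2 2 105 1;0 0 0 -2 2 118 1;0 0 0 -2 2 118 1;0 0 0 -2 2 118 -1;0 0 0 -2 2 118 -1"}}

```text
time: 4.3
eef_pos: [0.6082, -0.017, 0.1029]
tcp_rot: [0.656, 0.755, 0.001, 0.001]
contact_force: [-0.3, 0.6, 0.4]
opening: 0.607
finger_force: 0.0
```

{"name": "send_rows", "arguments": {"rows": "0 0 0 0 0 0 -1;0 0 0 0 0 0 -1;0 0 0 0 0 0 -1;0 0 0 0 0 0 -1;0 0 0 0 0 -10 -1;0 0 0 0 0 -35 -1;0 0 0 0 0 -60 -1;0 0 0 0 0 -80 -1"}}

```text
time: 5.3
eef_pos: [0.607, -0.0167, 0.1821]
tcp_rot: [0.656, 0.755, -0.0, -0.0]
contact_force: [0.4, -0.6, -1.6]
opening: 0.55
finger_force: 36.4
```

Run:
```python
from h import *
print(todo(.576,-.286,.190,90),todo(.576,-.286,.096,90))
```

```text
(array([-262.4,  -68.2,   -8. ]), 'closing yaw 8.0', 'turn', np.float64(-81.99990131013632)) (array([-262.4,  -68.1,   86. ]), 'closing yaw 8.0', 'turn', np.float64(-81.99990131013632))
```

{"name": "send_rows", "arguments": {"rows": "0 0 -8 -25 -5 -8 -1;0 0 -18 -60 -15 -8 -1;0 0 -28 -100 -26 -8 -1;0 0 -38 -140 -36 -8 -1;0 0 -48 -180 -47 -8 -1;0 0 -58 -215 -56 -8 -1;0 0 -67 -240 -62 -8 -1;0 0 -76 -256 -66 -8 -1"}}

```text
time: 6.3
eef_pos: [0.5769, -0.2807, 0.1891]
tcp_rot: [0.05, 0.999, 0.0, -0.001]
contact_force: [0.3, 0.3, -1.4]
opening: 0.553
finger_force: 36.4
```

Run:
```python
from h import *
print(todo(.576,-.286,.096,90))
```

```text
(array([ 0.3, -5.4, 93.1]), 'closing yaw 84.2', 'turn', np.float64(-5.776694978393579))
```

{"name": "send_rows", "arguments": {"rows": "0 0 -5.8 0 -5 20 -1;0 0 -5.8 0 -5 45 -1;0 0 -5.8 0 -5 70 -1;0 0 -5.8 0 -5 85 -1;0 0 -5.8 0 -5 92 -1;0 0 -5.8 0 -5 94 -1;0 0 -5.8 0 -5 94 -1;0 0 -5.8 0 -5 94 0.6"}}

```text
time: 7.3
eef_pos: [0.5779, -0.2849, 0.097]
tcp_rot: [0.002, 1.0, -0.001, 0.001]
contact_force: [-0.1, 0.2, -0.7]
opening: 0.745
finger_force: 0.0
```

{"name": "send_rows", "arguments": {"rows": "0 0 0 0 0 0 1;0 0 0 0 0 0 1;0 0 0 0 0 0 1;0 0 0 0 0 -10 1;0 0 0 0 0 -40 1;0 0 0 0 0 -80 1;0 0 0 0 0 -120 1;0 0 0 0 0 -125 1"}}

```text
time: 8.3
eef_pos: [0.579, -0.2857, 0.2261]
tcp_rot: [0.002, 1.0, -0.003, 0.004]
contact_force: [-0.4, 0.2, 0.3]
opening: 1.0
finger_force: 0.0
```

Run:
```python
from h import *
print(todo(.520,.043,.220,98))
p=cam('wrist','w2.png')
```

```text
(array([ 60.1, 328.5,   4. ]), 'closing yaw 89.8', 'turn', np.float64(-8.192612087804946))
```

View pics/w2.png

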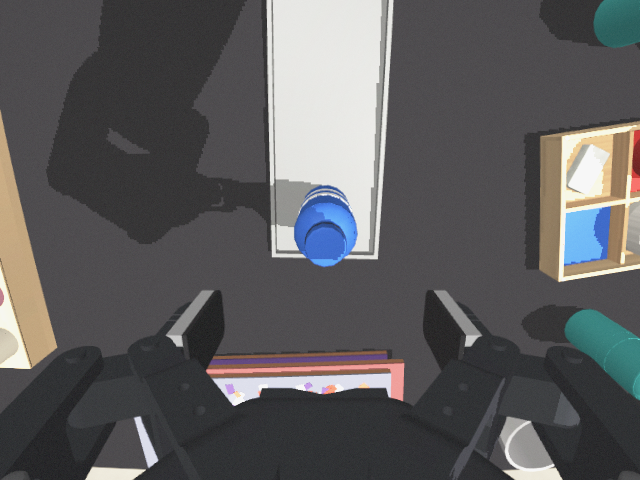

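Blue is standing upright in the tray at (325,240), inside the walls. Next is red.

{"name": "send_rows", "arguments": {"rows": "0 0 -4 8 40 4 1;0 0 -8.2 18 95 4 1;0 0 -8.2 28 150 4 1;0 0 -8.2 38 205 4 1;0 0 -8.2 47 257 4 1;0 0 -8.2 55 300 4 1;0 0 -8.2 60 328.5 4 1;0 0 -8.2 60 328.5 4 1"}}

```text
time: 9.35
eef_pos: [0.5169, 0.0459, 0.2149]
tcp_rot: [-0.071, 0.997, 0.0, -0.002]
contact_force: [-0.4, 0.2, -0.6]
opening: 1.002
finger_force: 0.0
```

Run:
```python
from h import *
print(todo(.520,.043,.101,98))
```

```text
(array([ -3. ,  -3.4, 113.9]), 'closing yaw 98.2', 'turn', np.float64(0.18569170213920927))
```

{"name": "send_rows", "arguments": {"rows": "0 0 0 -1 -1 20 1;0 0 0 -1 -1 35 1;0 0 0 -1 -1 45 1;0 0 0 -1 -1 50 1;0 0 0 -1 -1 50 1;0 0 0 -1 -1 50 1"}}

```text
time: 10.1
eef_pos: [0.5199, 0.0433, 0.1673]
tcp_rot: [-0.07, 0.998, -0.0, 0.001]
contact_force: [-0.2, -0.1, -0.3]
opening: 0.998
finger_force: 0.0
```

Run:
```python
from h import *
print(todo(.520,.043,.101,98))
```

```text
(array([-0. , -0.3, 66.3]), 'closing yaw 98.0', 'turn', np.float64(-0.004027034562739118))
```

{"name": "send_rows", "arguments": {"rows": "0 0 0 0 0 25 1;0 0 0 0 0 48 1;0 0 0 0 0 62 1;0 0 0 0 0 66 1;0 0 0 0 0 66 1;0 0 0 0 0 66 -1;0 0 0 0 0 66 -1;0 0 0 0 0 66 -1"}}

```text
time: 11.1
eef_pos: [0.5201, 0.0434, 0.1016]
tcp_rot: [-0.07, 0.998, -0.0, 0.001]
contact_force: [-0.2, 0.9, 2.7]
opening: 0.552
finger_force: 36.3
```

{"name": "send_rows", "arguments": {"rows": "0 0 0 0 0 0 -1;0 0 0 0 0 0 -1;0 0 0 0 0 0 -1;0 0 0 0 0 -10 -1;0 0 0 0 0 -35 -1;0 0 0 0 0 -60 -1;0 0 0 0 0 -80 -1;0 0 0 0 0 -80 -1"}}

```text
time: 12.1
eef_pos: [0.52, 0.0432, 0.1819]
tcp_rot: [-0.07, 0.998, -0.0, 0.001]
contact_force: [0.4, -0.8, -1.6]
opening: 0.553
finger_force: 36.4
```

Run:
```python
from h import *
print(todo(.501,-.286,.180,90),ctrl.get_state()['eef_pos'])
```

```text
(array([  64.7, -323.4,    2. ]), 'closing yaw 98.0', 'turn', np.float64(8.005390711017057)) [0.52001727 0.04322727 0.1818927 ]
```

{"name": "send_rows", "arguments": {"rows": "0 0 4 7 -35 2 -1;0 0 8 17 -85 2 -1;0 0 8 28 -140 2 -1;0 0 8 39 -195 2 -1;0 0 8 50 -245 2 -1;0 0 8 58 -290 2 -1;0 0 8 64 -315 2 -1;0 0 8 65 -323 2 -1"}}

```text
time: 13.1
eef_pos: [0.4989, -0.2864, 0.1767]
tcp_rot: [0.001, 1.0, 0.001, -0.001]
contact_force: [-0.0, 0.1, -0.7]
opening: 0.551
finger_force: 36.7
```

{"name": "send_rows", "arguments": {"rows": "0 0 0 0 0 15 -1;0 0 0 0 0 40 -1;0 0 0 0 0 65 -1;0 0 0 0 0 80 -1;0 0 0 0 0 85 -1;0 0 0 0 0 85 -1;0 0 0 0 0 85 -1;0 0 0 0 0 85 1"}}

```text
time: 14.1
eef_pos: [0.5003, -0.2858, 0.0937]
tcp_rot: [-0.0, 1.0, -0.001, 0.001]
contact_force: [0.1, -1.6, -0.4]
opening: 0.747
finger_force: 0.0
```

{"name": "send_rows", "arguments": {"rows": "0 0 0 0 0 0 1;0 0 0 0 0 0 1;0 0 0 0 0 0 1;0 0 0 0 0 -10 1;0 0 0 0 0 -40 1;0 0 0 0 0 -80 1;0 0 0 0 0 -125 1;0 0 0 0 0 -125 1"}}

```text
time: 15.1
eef_pos: [0.5022, -0.2873, 0.2248]
tcp_rot: [-0.0, 1.0, -0.004, 0.004]
contact_force: [-0.1, -1.0, -0.3]
opening: 1.002
finger_force: 0.0
```

{"name": "send_rows", "arguments": {"rows": "0 0 0 0 0 0 1;0 0 0 0 0 0 1"}}

```text
time: 15.35
eef_pos: [0.4993, -0.2849, 0.2169]
tcp_rot: [-0.0, 1.0, 0.001, -0.001]
contact_force: [0.6, 0.5, -0.4]
opening: 0.996
finger_force: 0.0
```

Run:
```python
from h import *
print(todo(.585,.119,.180,8),ctrl.get_state()['eef_pos'],ctrl.get_state()['qpos'])
```

```text
(array([-85.8, 403.8,  37.5]), 'closing yaw 90.0', 'turn', np.float64(82.00002940753063)) [ 0.49925768 -0.28492339  0.21686642] [-6.95027293e-01  1.01830878e-01  1.85921258e+00 -1.74595506e-05
  1.18379799e+00 -2.26582011e+00]
```

{"name": "send_rows", "arguments": {"rows": "0 0 10 -10 45 0 1;0 0 20 -20 95 0 1;0 0 30 -31 145 0 1;0 0 40 -42 195 0 1;0 0 50 -52 245 0 1;0 0 60 -63 295 0 1;0 0 70 -72 340 0 1;0 0 80 -80 375 0 1"}}

```text
time: 16.35
eef_pos: [0.5793, 0.0914, 0.2169]
tcp_rot: [0.645, 0.765, -0.001, -0.001]
contact_force: [0.1, -1.2, 0.3]
opening: 0.998
finger_force: 0.0
```

{"name": "send_rows", "arguments": {"rows": "0 0 2 0 0 0 1;0 0 2 0 0 0 1;0 0 2 0 0 0 1"}}

```text
time: 16.73
eef_pos: [0.5797, 0.0883, 0.2181]
tcp_rot: [0.656, 0.755, -0.0, -0.0]
contact_force: [-0.1, -0.2, 0.4]
opening: 1.0
finger_force: 0.0
```

Run:
```python
from h import *
print(todo(.585,.119,.160,8),todo(.585,.119,.101,8),ctrl.get_state()['eef_pos'])
```

```text
(array([29.6,  9.5, 58.1]), 'closing yaw 8.0', 'turn', np.float64(-0.02822274000780567)) (array([ 29.6,   9.6, 117.1]), 'closing yaw 8.0', 'turn', np.float64(-0.02822274000780567)) [0.57972533 0.08834206 0.21808795]
```

{"name": "send_rows", "arguments": {"rows": "0 0 0 20 6 10 1;0 0 0 29.6 9.6 30 1;0 0 0 29.6 9.6 60 1;0 0 0 29.6 9.6 90 1;0 0 0 29.6 9.6 110 1;0 0 0 29.6 9.6 117 1;0 0 0 29.6 9.6 117 1;0 0 0 29.6 9.6 117 -1"}}

```text
time: 17.73
eef_pos: [0.5864, 0.1202, 0.103]
tcp_rot: [0.656, 0.755, 0.001, 0.001]
contact_force: [0.7, -0.7, 0.3]
opening: 0.817
finger_force: 0.0
```

{"name": "send_rows", "arguments": {"rows": "0 0 0 0 0 0 -1;0 0 0 0 0 0 -1;0 0 0 0 0 0 -1;0 0 0 0 0 -10 -1;0 0 0 0 0 -35 -1;0 0 0 0 0 -60 -1;0 0 0 0 0 -80 -1;0 0 0 0 0 -80 -1"}}

```text
time: 18.73
eef_pos: [0.5864, 0.1202, 0.1836]
tcp_rot: [0.656, 0.755, 0.001, 0.001]
contact_force: [0.5, 0.4, -2.0]
opening: 0.553
finger_force: 36.4
```

Run:
```python
from h import *
print(todo(.426,-.286,.180,90),ctrl.get_state()['eef_pos'])
```

```text
(array([-379.9, -215.4,    2.9]), 'closing yaw 8.0', 'turn', np.float64(-81.99577182338979)) [0.58640757 0.12019231 0.18360654]
```

{"name": "send_rows", "arguments": {"rows": "0 0 -10 -40 -22 2 -1;0 0 -20 -85 -47 2 -1;0 0 -30 -130 -73 2 -1;0 0 -40 -175 -100 2 -1;0 0 -50 -220 -125 2 -1;0 0 -60 -265 -150 2 -1;0 0 -70 -310 -176 2 -1;0 0 -80 -345 -196 2 -1"}}

```text
time: 19.73
eef_pos: [0.4378, -0.2499, 0.1783]
tcp_rot: [0.015, 1.0, 0.001, -0.001]
contact_force: [0.2, 0.6, -1.5]
opening: 0.55
finger_force: 36.6
```

{"name": "send_rows", "arguments": {"rows": "0 0 -2 0 0 0 -1;0 0 -2 0 0 0 -1;0 0 -2 0 0 0 -1"}}

```text
time: 20.1
eef_pos: [0.4395, -0.2476, 0.179]
tcp_rot: [-0.0, 1.0, 0.0, -0.0]
contact_force: [0.6, 0.3, -1.8]
opening: 0.554
finger_force: 36.7
```

Run:
```python
from h import *
print(todo(.426,-.286,.0955,90),ctrl.get_state()['eef_pos'])
```

```text
(array([ 13.4, -38.4,  83.5]), 'closing yaw 90.0', 'turn', np.float64(0.03442044367973551)) [ 0.43945738 -0.2476259   0.17904942]
```

{"name": "send_rows", "arguments": {"rows": "0 0 0 10 -28 0 -1;0 0 0 13.4 -38.4 10 -1;0 0 0 13.4 -38.4 40 -1;0 0 0 13.4 -38.4 65 -1;0 0 0 13.4 -38.4 80 -1;0 0 0 13.4 -38.4 83.5 -1;0 0 0 13.4 -38.4 83.5 -1;0 0 0 13.4 -38.4 83.5 1"}}

```text
time: 21.1
eef_pos: [0.4266, -0.2877, 0.097]
tcp_rot: [-0.0, 1.0, -0.001, 0.001]
contact_force: [-0.0, -0.1, -0.3]
opening: 0.746
finger_force: 0.0
```

{"name": "send_rows", "arguments": {"rows": "0 0 0 0 0 0 1;0 0 0 0 0 0 1;0 0 0 0 0 0 1;0 0 0 0 0 -10 1;0 0 0 0 0 -40 1;0 0 0 0 0 -80 1;0 0 0 0 0 -110 1;0 0 0 0 0 -110 1"}}

```text
time: 22.1
eef_pos: [0.4273, -0.2886, 0.21]
tcp_rot: [-0.0, 1.0, -0.003, 0.003]
contact_force: [0.3, -0.5, 0.1]
opening: 0.996
finger_force: 0.0
```

{"name": "send_rows", "arguments": {"rows": "0 0 0 0 0 0 1;0 0 0 0 0 0 1"}}

```text
time: 22.35
eef_pos: [0.4252, -0.2865, 0.2044]
tcp_rot: [-0.0, 1.0, 0.001, -0.001]
contact_force: [0.3, -0.4, -0.0]
opening: 1.0
finger_force: 0.0
```

Run:
```python
from h import *
print(todo(.594,.051,.180,98),ctrl.get_state()['eef_pos'],ctrl.get_state()['qpos'])
cam('top','t2.png')
```

```text
(array([-168.8,  337.4,   24.8]), 'closing yaw 90.0', 'turn', np.float64(-7.999300961068926)) [ 0.42521923 -0.28648607  0.20435549] [-7.90962532e-01 -2.54115032e-02  2.01475068e+00 -1.00691404e-05
  1.15558167e+00 -2.36176975e+00]
```

View pics/t2.png

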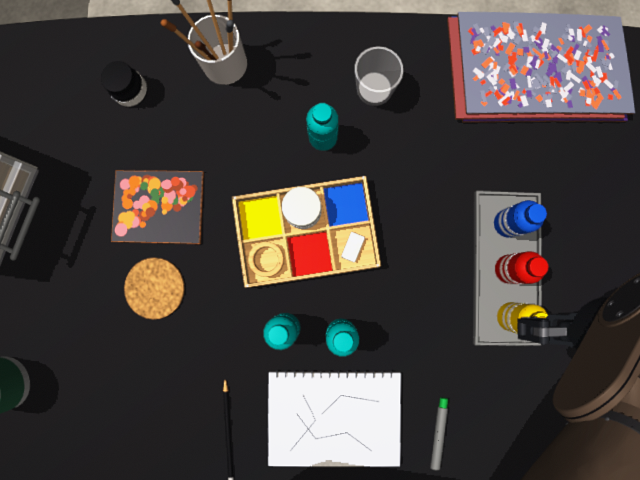

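All three bottles stand in the tray at (523,217), (521,268) and (522,317). The liners are clearly visible: yellow far left, blue far right, red near middle. Next is the jar.

{"name": "send_rows", "arguments": {"rows": "0 0 -4 -18 35 0 1;0 0 -8 -42 83 0 1;0 0 -8 -66 132 0 1;0 0 -8 -91 181 0 1;0 0 -8 -116 230 0 1;0 0 -8 -138 276 0 1;0 0 -8 -157 313 0 1;0 0 -8 -168.8 337.4 0 1"}}

```text
time: 23.4
eef_pos: [0.5948, 0.0522, 0.2047]
tcp_rot: [-0.071, 0.998, 0.0, -0.001]
contact_force: [-0.2, -0.4, -0.0]
opening: 1.002
finger_force: 0.0
```

{"name": "send_rows", "arguments": {"rows": "0 0 0 0 0 0 1;0 0 0 0 0 0 1;0 0 0 0 0 0 1"}}

```text
time: 23.78
eef_pos: [0.5943, 0.0492, 0.2058]
tcp_rot: [-0.069, 0.998, -0.0, -0.0]
contact_force: [1.0, -0.5, 0.2]
opening: 1.001
finger_force: 0.0
```

Run:
```python
from h import *
p=cam('wrist','w3.png'); g=cv2.cvtColor(p['color'],cv2.COLOR_RGB2HSV)
print(proj(p,[(.594,.051,.068)]))
m=((g[...,2]>215)&(g[...,1]<30)).astype(np.uint8)
for x in cv2.findContours(m,0,1)[0]:
    if cv2.contourArea(x)>800: print(cv2.fitEllipse(x),ray(p,cv2.fitEllipse(x)[0],.068).round(4))
q=cam('top');g=cv2.cvtColor(q['color'],cv2.COLOR_RGB2HSV)
print(todo(.594,.051,.058,98),ctrl.get_state()['eef_pos'])
```

```text
[[325.82953204 230.9650801 ]]
((329.432861328125, 232.12448120117188), (66.29254913330078, 72.99333953857422), 46.209285736083984) [0.5945 0.054  0.068 ]
((245.6247100830078, 141.7430419921875), (29.793386459350586, 59.42831039428711), 25.339994430541992) [ 0.5347 -0.0173  0.068 ]
(array([  0.2,   1.8, 148.1]), 'closing yaw 97.9', 'turn', np.float64(-0.07554841271880264)) [0.59446907 0.04925772 0.20611113]
```

View pics/w3.png

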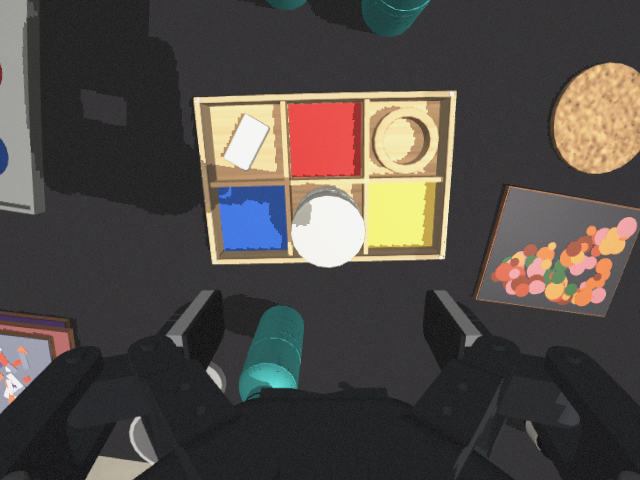

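The jar lid is centred at (329,231), which gives about (0.5945, 0.052).

{"name": "send_rows", "arguments": {"rows": "0 0 0 0 2.5 40 1;0 0 0 0 2.5 80 1;0 0 0 0 2.5 115 1;0 0 0 0 2.5 138 1;0 0 0 0 2.5 147 1;0 0 0 0 2.5 148 1;0 0 0 0 2.5 148 -1;0 0 0 0 2.5 148 -1"}}

```text
time: 24.88
eef_pos: [0.5956, 0.0526, 0.0599]
tcp_rot: [-0.07, 0.998, -0.0, 0.002]
contact_force: [0.2, 0.0, -1.1]
opening: 0.691
finger_force: 37.8
```

{"name": "send_rows", "arguments": {"rows": "0 0 0 0 0 0 -1;0 0 0 0 0 0 -1;0 0 0 0 0 0 -1;0 0 0 0 0 -8 -1;0 0 0 0 0 -30 -1;0 0 0 0 0 -60 -1;0 0 0 0 0 -80 -1;0 0 0 0 0 -80 -1"}}

```text
time: 25.88
eef_pos: [0.5954, 0.0526, 0.14]
tcp_rot: [-0.07, 0.998, -0.0, 0.002]
contact_force: [0.1, -0.9, -1.3]
opening: 0.691
finger_force: 38.0
```

{"name": "send_rows", "arguments": {"rows": "0 0 0 0 0 0 -1"}}

```text
time: 26.0
eef_pos: [0.5935, 0.0527, 0.1369]
tcp_rot: [-0.07, 0.998, 0.0, -0.001]
contact_force: [-0.6, 0.2, -1.8]
opening: 0.692
finger_force: 38.0
```

Run:
```python
from h import *
print(todo(.4663,.2925,.140,98),ctrl.get_state()['eef_pos'])
```

```text
(array([ 92.6, 255.1,  -2.8]), 'closing yaw 98.0', 'turn', np.float64(0.0013977856256275345)) [0.59349992 0.05273177 0.13689432]
```

{"name": "send_rows", "arguments": {"rows": "0 0 0 12 34 -10 -1;0 0 0 28 78 -10 -1;0 0 0 42 115 -10 -1;0 0 0 50 137 -10 -1;0 0 0 52 143 -10 -1;0 0 0 52 143 -10 -1;0 0 0 52 143 -10 -1;0 0 0 52 143 -10 -1"}}

```text
time: 27.0
eef_pos: [0.5234, 0.1863, 0.1481]
tcp_rot: [-0.069, 0.998, -0.0, -0.0]
contact_force: [-0.3, 1.0, -0.6]
opening: 0.688
finger_force: 38.2
```

Run:
```python
from h import *
p=cam('wrist','w4.png'); g=cv2.cvtColor(p['color'],cv2.COLOR_RGB2HSV)
print(proj(p,[(.4663,.2925,.006)]))
m=((g[...,0]>8)&(g[...,0]<25)&(g[...,1]>80)&(g[...,2]>110)).astype(np.uint8);m=cv2.morphologyEx(m,cv2.MORPH_CLOSE,np.ones((9,9)))
for x in cv2.findContours(m,0,1)[0]:
    if cv2.contourArea(x)>800: print(cv2.boundingRect(x),cv2.fitEllipse(x),ray(p,cv2.fitEllipse(x)[0],.006).round(4))
print(todo(.4663,.2925,.140,98),ctrl.get_state()['eef_pos'])
```

```text
[[469.28933732 177.33931644]]
(0, 156, 276, 190) ((123.14248657226562, 241.16554260253906), (195.95252990722656, 299.462890625), 75.97174072265625) [0.556  0.0242 0.006 ]
(409, 113, 127, 129) ((472.2939147949219, 176.8191680908203), (120.1282958984375, 133.55686950683594), 40.109588623046875) [0.4656 0.2947 0.006 ]
(array([ 41.9, 113. ,   8.1]), 'closing yaw 97.9', 'turn', np.float64(-0.06390511964363554)) [0.5233798  0.18634325 0.14813598]
```

View pics/w4.png

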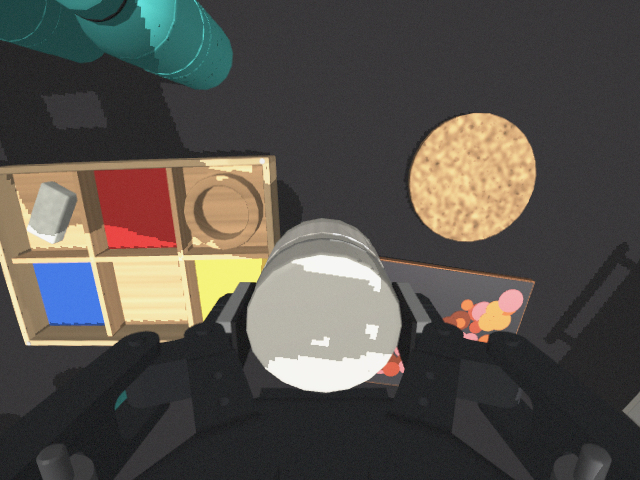

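The jar is held, and the coaster at (472,177) is near (0.466, 0.293). I'll place it.

{"name": "send_rows", "arguments": {"rows": "0 0 0 14 38 0 -1;0 0 0 30 80 0 -1;0 0 0 40 106 0 -1;0 0 0 42 113.7 0 -1;0 0 0 42 113.7 0 -1;0 0 0 42 113.7 20 -1;0 0 0 42 113.7 45 -1;0 0 0 42 113.7 65 -1"}}

```text
time: 28.05
eef_pos: [0.4663, 0.2925, 0.0823]
tcp_rot: [-0.069, 0.998, -0.0, -0.0]
contact_force: [0.2, 0.3, -1.5]
opening: 0.693
finger_force: 38.4
```

{"name": "send_rows", "arguments": {"rows": "0 0 0 0 0 8 -1;0 0 0 0 0 12 -1;0 0 0 0 0 12 -1;0 0 0 0 0 12 -1"}}

```text
time: 28.55
eef_pos: [0.4662, 0.294, 0.072]
tcp_rot: [-0.07, 0.998, 0.0, 0.001]
contact_force: [0.8, 1.2, -1.7]
opening: 0.691
finger_force: 38.4
```

Run:
```python
from h import *
print(todo(.466,.2932,.0565,98),ctrl.get_state()['eef_pos'])
```

```text
(array([ 0.3, -0.8, 15.5]), 'closing yaw 98.0', 'turn', np.float64(0.002913368335157429)) [0.46621311 0.29398926 0.07204069]
```

{"name": "send_rows", "arguments": {"rows": "0 0 0 0 -0.5 5 -1;0 0 0 0 -0.5 10 -1;0 0 0 0 -0.5 13 -1;0 0 0 0 -0.5 14.5 -1;0 0 0 0 -0.5 14.5 -1;0 0 0 0 -0.5 14.5 -1"}}

```text
time: 29.3
eef_pos: [0.4654, 0.2933, 0.0579]
tcp_rot: [-0.07, 0.998, -0.0, -0.001]
contact_force: [-4.4, -2.5, 7.7]
opening: 0.692
finger_force: 39.3
```

{"name": "send_rows", "arguments": {"rows": "0 0 0 0 0 0.5 -1;0 0 0 0 0 0.5 0.5;0 0 0 0 0 0.5 1;0 0 0 0 0 0.5 1;0 0 0 0 0 0.5 1;0 0 0 0 0 -25 1;0 0 0 0 0 -65 1;0 0 0 0 0 -115 1"}}

```text
time: 30.3
eef_pos: [0.4648, 0.2929, 0.1715]
tcp_rot: [-0.07, 0.998, -0.0, -0.001]
contact_force: [1.2, 0.4, -0.2]
opening: 0.998
finger_force: 0.0
```

{"name": "send_rows", "arguments": {"rows": "0 0 0 0 -20 -45 1;0 0 0 0 -60 -45 1;0 0 0 0 -120 -45 1;0 0 0 0 -180 -45 1;0 0 0 0 -230 -45 1;0 0 0 0 -255 -45 1;0 0 0 0 -260 -45 1;0 0 0 0 -260 -45 1"}}

```text
time: 31.3
eef_pos: [0.5017, 0.0362, 0.2165]
tcp_rot: [-0.07, 0.998, 0.0, -0.0]
contact_force: [-1.1, -0.3, -1.1]
opening: 0.994
finger_force: 0.0
```

Run:
```python
from h import *
p=cam('top','t3.png');c=p['color'];h=cv2.cvtColor(c,cv2.COLOR_RGB2HSV)
m=np.zeros(h.shape[:2],np.uint8);m[240:340,105:205]=((h[240:340,105:205,2]>140)&(h[240:340,105:205,1]<50))*255
x=max(cv2.findContours(m,0,1)[0],key=cv2.contourArea);e=cv2.minEnclosingCircle(x);print(e,ray(p,e[0],.066))
cv2.imwrite('pics/t3c.png',cv2.resize(c[150:350,90:290,::-1],None,fx=3,fy=3))
print(todo(.426,-.286,.18,90),ctrl.get_state()['eef_pos'])
```

```text
((147.03060913085938, 291.3435363769531), 23.43672752380371) [0.46198084 0.28318492 0.066     ]
(array([ 120. , -308.9,   36.4]), 'closing yaw 98.0', 'turn', np.float64(8.041518976211265)) [0.50165677 0.03662916 0.21651903]
```

View pics/t3c.png

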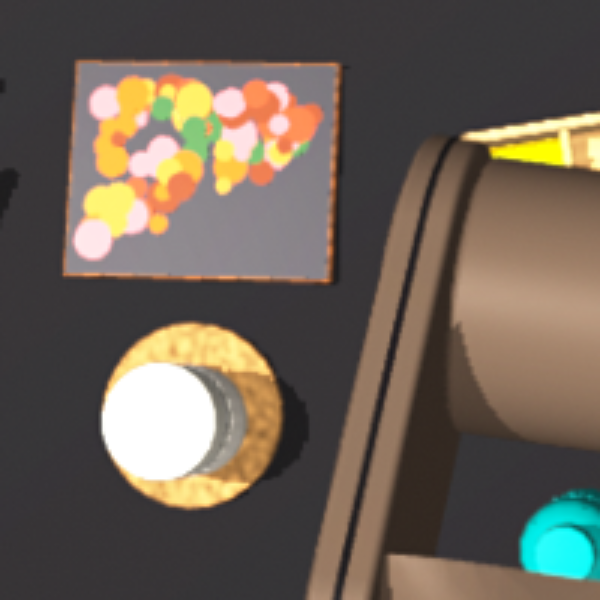

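The jar stands upright on the coaster, with its lid at about (143,291). I'll measure its offset from the middle more exactly, then go for the bottles.

Run:
```python
from h import *
c=cv2.imread('pics/t3.png');p=cam('top')
g=c.min(2).astype(int)
print(g[291,118:172].tolist());
m=np.zeros(g.shape,np.uint8);m[240:340,105:205]=(g[240:340,105:205]>215)*255
x=max(cv2.findContours(m,0,1)[0],key=cv2.contourArea);e=cv2.fitEllipse(x);print(e,cv2.minEnclosingCircle(x),ray(p,e[0],.066))
print('expected px',proj(p,[(.4663,.2929,.066)]))
```

```text
[54, 53, 53, 51, 47, 88, 249, 255, 255, 255, 255, 255, 255, 255, 255, 255, 255, 255, 255, 255, 255, 255, 255, 255, 255, 255, 255, 255, 255, 255, 255, 255, 255, 255, 255, 255, 255, 255, 255, 255, 255, 255, 255, 228, 126, 114, 115, 103, 119, 163, 135, 130, 129, 115]
((142.41952514648438, 290.11181640625), (36.73377990722656, 38.25675582885742), 3.231935739517212) ((142.5, 290.1052551269531), 19.423316955566406) [0.46373142 0.29049269 0.066     ]
expected px [[140.93546198 288.39420421]]
```

The jar is about 3 mm off the middle, which is good enough. Now I'll return the bottles, yellow first.

{"name": "send_rows", "arguments": {"rows": "0 0 4 15 -38 0 1;0 0 8 34 -88 0 1;0 0 8 53 -138 0 1;0 0 8 73 -188 0 1;0 0 8 92 -238 0 1;0 0 8 108 -278 0 1;0 0 8 118 -303 0 1;0 0 8 120 -309 0 1"}}

```text
time: 32.4
eef_pos: [0.4261, -0.2872, 0.2166]
tcp_rot: [0.0, 1.0, 0.0, 0.0]
contact_force: [0.0, 0.5, -0.6]
opening: 1.002
finger_force: 0.0
```

{"name": "send_rows", "arguments": {"rows": "0 0 0 0 0 20 1;0 0 0 0 0 36 1;0 0 0 0 0 36 1;0 0 0 0 0 36 1"}}

```text
time: 32.9
eef_pos: [0.4265, -0.2865, 0.181]
tcp_rot: [-0.001, 1.0, -0.0, 0.0]
contact_force: [0.1, -0.1, 0.0]
opening: 1.0
finger_force: 0.0
```

Run:
```python
from h import *
print(todo(.426,-.286,.0955,90),ctrl.get_state()['eef_pos'])
```

```text
(array([ 0.5,  0.5, 85.5]), 'closing yaw 90.1', 'turn', np.float64(0.058323310586658295)) [ 0.42646702 -0.28647446  0.1810252 ]
```

{"name": "send_rows", "arguments": {"rows": "0 0 0 0 0 30 1;0 0 0 0 0 60 1;0 0 0 0 0 78 1;0 0 0 0 0 85 1;0 0 0 0 0 85 1;0 0 0 0 0 85 -1;0 0 0 0 0 85 -1;0 0 0 0 0 85 -1"}}

```text
time: 33.9
eef_pos: [0.4266, -0.2875, 0.0968]
tcp_rot: [-0.0, 1.0, -0.001, 0.001]
contact_force: [0.0, -0.8, 3.2]
opening: 0.552
finger_force: 36.1
```

{"name": "send_rows", "arguments": {"rows": "0 0 0 0 0 0 -1;0 0 0 0 0 0 -1;0 0 0 0 0 0 -1;0 0 0 0 0 -8 -1;0 0 0 0 0 -30 -1;0 0 0 0 0 -60 -1;0 0 0 0 0 -85 -1;0 0 0 0 0 -85 -1"}}

```text
time: 34.9
eef_pos: [0.4267, -0.2874, 0.1823]
tcp_rot: [-0.0, 1.0, -0.001, 0.001]
contact_force: [-0.2, 0.5, -2.3]
opening: 0.551
finger_force: 36.5
```

Run:
```python
from h import *
print(todo(.583,.1185,.180,8),ctrl.get_state()['eef_pos'])
```

```text
(array([-156.4,  405.9,    1.6]), 'closing yaw 90.0', 'turn', np.float64(82.00464086820305)) [ 0.4266774  -0.28744944  0.18229471]
```

{"name": "send_rows", "arguments": {"rows": "0 0 10 -15 40 0 -1;0 0 20 -33 87 0 -1;0 0 30 -52 135 0 -1;0 0 40 -71 183 0 -1;0 0 50 -89 231 0 -1;0 0 60 -108 280 0 -1;0 0 70 -126 327 0 -1;0 0 80 -142 368 0 -1"}}

```text
time: 35.9
eef_pos: [0.567, 0.0831, 0.1781]
tcp_rot: [0.645, 0.764, -0.001, -0.002]
contact_force: [0.1, -0.5, -2.0]
opening: 0.549
finger_force: 36.7
```

{"name": "send_rows", "arguments": {"rows": "0 0 2 0 0 0 -1;0 0 2 0 0 0 -1;0 0 2 0 0 0 -1"}}

```text
time: 36.28
eef_pos: [0.5673, 0.0801, 0.1797]
tcp_rot: [0.656, 0.755, -0.001, -0.001]
contact_force: [-0.9, -0.1, -1.7]
opening: 0.549
finger_force: 36.9
```

Run:
```python
from h import *
print(todo(.583,.1185,.1025,8),ctrl.get_state()['eef_pos'])
```

```text
(array([35.9, 21. , 77.2]), 'closing yaw 8.0', 'turn', np.float64(-0.032289442470613494)) [0.56728387 0.08008859 0.17973616]
```

{"name": "send_rows", "arguments": {"rows": "0 0 0 22 13 0 -1;0 0 0 35.9 21 0 -1;0 0 0 35.9 21 0 -1;0 0 0 35.9 21 25 -1;0 0 0 35.9 21 50 -1;0 0 0 35.9 21 68 -1;0 0 0 35.9 21 75 -1;0 0 0 35.9 21 77 -1"}}

```text
time: 37.28
eef_pos: [0.5842, 0.1194, 0.1039]
tcp_rot: [0.656, 0.755, 0.0, 0.0]
contact_force: [0.5, -0.2, -1.1]
opening: 0.551
finger_force: 37.0
```

{"name": "send_rows", "arguments": {"rows": "0 0 0 0 0 0 -1;0 0 0 0 0 0 -1;0 0 0 0 0 0 1;0 0 0 0 0 0 1;0 0 0 0 0 0 1;0 0 0 0 0 -25 1;0 0 0 0 0 -70 1;0 0 0 0 0 -110 1"}}

```text
time: 38.28
eef_pos: [0.5838, 0.1196, 0.2151]
tcp_rot: [0.656, 0.755, 0.0, 0.0]
contact_force: [0.7, -0.0, -0.4]
opening: 1.002
finger_force: 0.0
```

{"name": "send_rows", "arguments": {"rows": "0 0 0 0 0 0 1;0 0 0 0 0 0 1;0 0 0 0 0 0 1"}}

```text
time: 38.65
eef_pos: [0.5827, 0.1196, 0.2115]
tcp_rot: [0.656, 0.755, -0.001, -0.001]
contact_force: [-0.5, 0.3, -0.2]
opening: 0.997
finger_force: 0.0
```

Run:
```python
from h import *
print(todo(.577,-.2855,.2,90),ctrl.get_state()['eef_pos'])
cam('wrist','w5.png')
```

```text
(array([-400.3,  -62. ,   11.6]), 'closing yaw 8.0', 'turn', np.float64(-81.99976395570951)) [0.58270531 0.11955484 0.21148256]
```

View pics/w5.png

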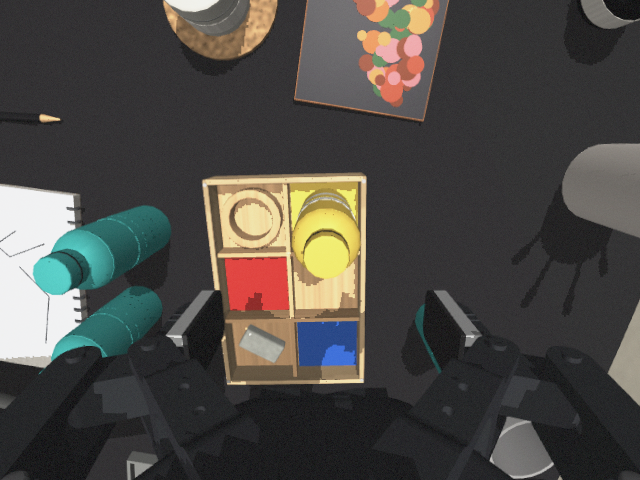

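Yellow stands upright on its own liner at (325,235). Next is blue.

{"name": "send_rows", "arguments": {"rows": "0 0 -10 -40 -6 0 1;0 0 -20 -88 -13 0 1;0 0 -30 -137 -21 0 1;0 0 -40 -186 -28 0 1;0 0 -50 -235 -36 0 1;0 0 -60 -284 -43 0 1;0 0 -70 -330 -51 0 1;0 0 -80 -368 -57 0 1"}}

```text
time: 39.7
eef_pos: [0.5778, -0.2544, 0.2121]
tcp_rot: [0.015, 1.0, 0.001, -0.001]
contact_force: [0.2, 0.7, -0.4]
opening: 1.002
finger_force: 0.0
```

{"name": "send_rows", "arguments": {"rows": "0 0 -2 0 0 0 1;0 0 -2 0 0 0 1;0 0 -2 0 0 0 1"}}

```text
time: 40.08
eef_pos: [0.5785, -0.2514, 0.2131]
tcp_rot: [-0.0, 1.0, 0.0, -0.0]
contact_force: [-0.4, -0.3, 0.3]
opening: 0.999
finger_force: 0.0
```

Run:
```python
from h import *
print(todo(.577,-.2855,.0955,90),ctrl.get_state()['eef_pos'])
```

```text
(array([  1.5, -34.2, 117.6]), 'closing yaw 90.0', 'turn', np.float64(0.030070827620221507)) [ 0.5785466  -0.25142302  0.21313589]
```

{"name": "send_rows", "arguments": {"rows": "0 0 0 1.5 -25 0 1;0 0 0 1.5 -34 10 1;0 0 0 1.5 -34 45 1;0 0 0 1.5 -34 80 1;0 0 0 1.5 -34 105 1;0 0 0 1.5 -34 116 1;0 0 0 1.5 -34 117 1;0 0 0 1.5 -34 117 -1"}}

```text
time: 41.08
eef_pos: [0.5778, -0.2873, 0.0979]
tcp_rot: [0.0, 1.0, -0.001, 0.001]
contact_force: [0.8, -0.0, 0.3]
opening: 0.819
finger_force: 0.0
```

{"name": "send_rows", "arguments": {"rows": "0 0 0 0 0 0 -1;0 0 0 0 0 0 -1;0 0 0 0 0 0 -1;0 0 0 0 0 0 -1;0 0 0 0 0 -10 -1;0 0 0 0 0 -40 -1;0 0 0 0 0 -80 -1;0 0 0 0 0 -85 -1"}}

```text
time: 42.08
eef_pos: [0.5785, -0.2879, 0.1851]
tcp_rot: [-0.0, 1.0, -0.002, 0.003]
contact_force: [0.6, 0.3, -2.5]
opening: 0.553
finger_force: 36.5
```

Run:
```python
from h import *
print(todo(.6035,-.0195,.180,8),ctrl.get_state()['eef_pos'])
```

```text
(array([-25. , 268.4,   4.1]), 'closing yaw 90.0', 'turn', np.float64(82.0014323640298)) [ 0.57846554 -0.28789378  0.18510426]
```

{"name": "send_rows", "arguments": {"rows": "0 0 10 -3 35 0 -1;0 0 20 -7 75 0 -1;0 0 30 -11 115 0 -1;0 0 40 -15 155 0 -1;0 0 50 -18 195 0 -1;0 0 60 -22 230 0 -1;0 0 70 -25 255 0 -1;0 0 80 -25 266 0 -1"}}

```text
time: 43.08
eef_pos: [0.6008, -0.019, 0.179]
tcp_rot: [0.644, 0.765, -0.001, -0.002]
contact_force: [-0.1, -0.9, -2.7]
opening: 0.552
finger_force: 36.6
```

{"name": "send_rows", "arguments": {"rows": "0 0 2 0 0 0 -1;0 0 2 0 0 0 -1;0 0 2 0 0 0 -1"}}

```text
time: 43.45
eef_pos: [0.6019, -0.0215, 0.1812]
tcp_rot: [0.656, 0.755, -0.0, -0.0]
contact_force: [-0.5, -0.2, -2.2]
opening: 0.547
finger_force: 36.6
```

Run:
```python
from h import *
print(todo(.6035,-.0195,.1035,8),ctrl.get_state()['eef_pos'])
```

```text
(array([ 1.7,  1.9, 77.7]), 'closing yaw 8.0', 'turn', np.float64(0.02700234422584913)) [ 0.60187046 -0.02145693  0.18118018]
```

{"name": "send_rows", "arguments": {"rows": "0 0 0 1.7 1.9 5 -1;0 0 0 1.7 1.9 30 -1;0 0 0 1.7 1.9 55 -1;0 0 0 1.7 1.9 70 -1;0 0 0 1.7 1.9 76 -1;0 0 0 1.7 1.9 78 -1;0 0 0 1.7 1.9 78 -1;0 0 0 1.7 1.9 78 -1"}}

```text
time: 44.45
eef_pos: [0.6043, -0.019, 0.1053]
tcp_rot: [0.656, 0.755, 0.0, 0.001]
contact_force: [-3.5, 1.1, 6.0]
opening: 0.553
finger_force: 36.8
```

{"name": "send_rows", "arguments": {"rows": "0 0 0 0 0 0 1;0 0 0 0 0 0 1;0 0 0 0 0 0 1;0 0 0 0 0 0 1;0 0 0 0 0 -20 1;0 0 0 0 0 -60 1;0 0 0 0 0 -100 1;0 0 0 0 0 -108 1"}}

```text
time: 45.45
eef_pos: [0.606, -0.0192, 0.2173]
tcp_rot: [0.656, 0.755, 0.002, 0.004]
contact_force: [-0.7, -1.0, -0.8]
opening: 0.998
finger_force: 0.0
```

{"name": "send_rows", "arguments": {"rows": "0 0 0 0 0 0 1;0 0 0 0 0 0 1;0 0 0 0 0 0 1"}}

```text
time: 45.82
eef_pos: [0.6028, -0.0186, 0.2097]
tcp_rot: [0.656, 0.755, -0.001, -0.001]
contact_force: [0.1, -1.0, 1.7]
opening: 1.002
finger_force: 0.0
```

Run:
```python
from h import *
print(todo(.5005,-.286,.2,90),ctrl.get_state()['eef_pos'])
```

```text
(array([-250.5, -138.5,    9.9]), 'closing yaw 8.0', 'turn', np.float64(-81.99988957921721)) [ 0.60284774 -0.0186482   0.20974904]
```

{"name": "send_rows", "arguments": {"rows": "0 0 -10 -35 -20 0 1;0 0 -20 -70 -39 0 1;0 0 -30 -110 -61 0 1;0 0 -40 -150 -83 0 1;0 0 -50 -188 -104 0 1;0 0 -60 -220 -122 0 1;0 0 -70 -242 -134 0 1;0 0 -80 -250 -138 0 1"}}

```text
time: 46.82
eef_pos: [0.5008, -0.2868, 0.2104]
tcp_rot: [0.016, 1.0, 0.001, -0.001]
contact_force: [-0.6, 1.2, 1.4]
opening: 1.0
finger_force: 0.0
```

{"name": "send_rows", "arguments": {"rows": "0 0 -2 0 0 0 1;0 0 -2 0 0 0 1;0 0 -2 0 0 0 1"}}

```text
time: 47.2
eef_pos: [0.502, -0.2849, 0.2114]
tcp_rot: [0.0, 1.0, 0.0, -0.0]
contact_force: [-0.3, 0.0, -0.0]
opening: 1.001
finger_force: 0.0
```

Run:
```python
from h import *
print(todo(.5005,-.286,.0955,90),ctrl.get_state()['eef_pos'])
```

```text
(array([  1.5,  -1.1, 115.9]), 'closing yaw 90.0', 'turn', np.float64(-0.029596827790001612)) [ 0.50201687 -0.28492726  0.21137134]
```

{"name": "send_rows", "arguments": {"rows": "0 0 0 1.5 -1 30 1;0 0 0 1.5 -1 65 1;0 0 0 1.5 -1 95 1;0 0 0 1.5 -1 111 1;0 0 0 1.5 -1 115.5 1;0 0 0 1.5 -1 115.5 1;0 0 0 1.5 -1 115.5 -1;0 0 0 1.5 -1 115.5 -1"}}

```text
time: 48.2
eef_pos: [0.5009, -0.287, 0.0973]
tcp_rot: [0.0, 1.0, -0.001, 0.001]
contact_force: [0.9, -0.5, 0.5]
opening: 0.601
finger_force: 0.9
```

{"name": "send_rows", "arguments": {"rows": "0 0 0 0 0 0 -1;0 0 0 0 0 0 -1;0 0 0 0 0 0 -1;0 0 0 0 0 -10 -1;0 0 0 0 0 -40 -1;0 0 0 0 0 -75 -1;0 0 0 0 0 -85 -1;0 0 0 0 0 -85 -1"}}

```text
time: 49.2
eef_pos: [0.5003, -0.2866, 0.1811]
tcp_rot: [0.0, 1.0, -0.0, 0.0]
contact_force: [0.7, -0.4, -1.9]
opening: 0.549
finger_force: 36.4
```

Run:
```python
from h import *
print(todo(.523,.0395,.180,98),ctrl.get_state()['eef_pos'])
```

```text
(array([-22.7, 326.1,   1. ]), 'closing yaw 90.0', 'turn', np.float64(-8.000794717162705)) [ 0.50026446 -0.28661931  0.18112167]
```

{"name": "send_rows", "arguments": {"rows": "0 0 -4 -3 40 0 -1;0 0 -8 -6 90 0 -1;0 0 -8 -10 145 0 -1;0 0 -8 -14 200 0 -1;0 0 -8 -18 252 0 -1;0 0 -8 -21 295 0 -1;0 0 -8 -22.7 320 0 -1;0 0 -8 -22.7 326 0 -1"}}

```text
time: 50.2
eef_pos: [0.5217, 0.0408, 0.1789]
tcp_rot: [-0.071, 0.997, 0.0, -0.002]
contact_force: [-0.2, 0.3, -1.8]
opening: 0.555
finger_force: 36.6
```

{"name": "send_rows", "arguments": {"rows": "0 0 0 0 0 0 -1;0 0 0 0 0 0 -1;0 0 0 0 0 0 -1"}}

```text
time: 50.58
eef_pos: [0.5231, 0.0385, 0.181]
tcp_rot: [-0.069, 0.998, -0.0, -0.0]
contact_force: [0.0, -0.3, -2.1]
opening: 0.55
finger_force: 36.6
```

Run:
```python
from h import *
print(todo(.523,.0395,.1025,98),ctrl.get_state()['eef_pos'])
```

```text
(array([-0.1,  1. , 78.5]), 'closing yaw 97.9', 'turn', np.float64(-0.08022251695943794)) [0.52307426 0.03849131 0.18103944]
```

{"name": "send_rows", "arguments": {"rows": "0 0 0 0 1 5 -1;0 0 0 0 1 30 -1;0 0 0 0 1 55 -1;0 0 0 0 1 70 -1;0 0 0 0 1 76 -1;0 0 0 0 1 78 -1;0 0 0 0 1 78 -1;0 0 0 0 1 78 -1"}}

```text
time: 51.58
eef_pos: [0.5238, 0.0404, 0.1044]
tcp_rot: [-0.07, 0.998, -0.0, 0.001]
contact_force: [-0.1, 0.6, 3.9]
opening: 0.555
finger_force: 36.9
```

{"name": "send_rows", "arguments": {"rows": "0 0 0 0 0 0 1;0 0 0 0 0 0 1;0 0 0 0 0 0 1;0 0 0 0 0 0 1;0 0 0 0 0 -20 1;0 0 0 0 0 -60 1;0 0 0 0 0 -110 1;0 0 0 0 0 -130 1"}}

```text
time: 52.58
eef_pos: [0.5244, 0.0403, 0.237]
tcp_rot: [-0.07, 0.998, -0.001, 0.003]
contact_force: [0.6, -0.3, 0.4]
opening: 1.001
finger_force: 0.0
```

{"name": "send_rows", "arguments": {"rows": "0 0 0 -5 -40 0 1;0 0 0 -5 -90 0 1;0 0 0 -5 -140 0 1;0 0 0 -5 -190 0 1;0 0 0 -5 -240 0 1;0 0 0 -5 -280 0 1;0 0 0 -5 -300 0 1;0 0 0 -5 -300 0 1"}}

```text
time: 53.58
eef_pos: [0.5695, -0.2565, 0.2328]
tcp_rot: [-0.069, 0.998, 0.0, -0.0]
contact_force: [1.1, 1.1, 0.1]
opening: 0.999
finger_force: 0.0
```

{"name": "send_rows", "arguments": {"rows": "0 0 0 0 0 0 1;0 0 0 0 0 0 1;0 0 0 0 0 0 1;0 0 0 0 0 0 1"}}

```text
time: 54.08
eef_pos: [0.5697, -0.2554, 0.2333]
tcp_rot: [-0.07, 0.998, -0.0, 0.0]
contact_force: [0.3, 0.3, -0.3]
opening: 1.0
finger_force: 0.0
```

Run:
```python
from h import *
p=cam('top','t9.png');q=cam('scene')
a=cv2.resize(p['color'][150:350,90:400],(620,400));b=cv2.resize(q['color'][170:350,270:550],(620,400))
cv2.imwrite('pics/fin.png',cv2.resize(np.vstack([a,b]),(465,600))[:,:,::-1])
```

```text
(no output)
```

View pics/fin.png

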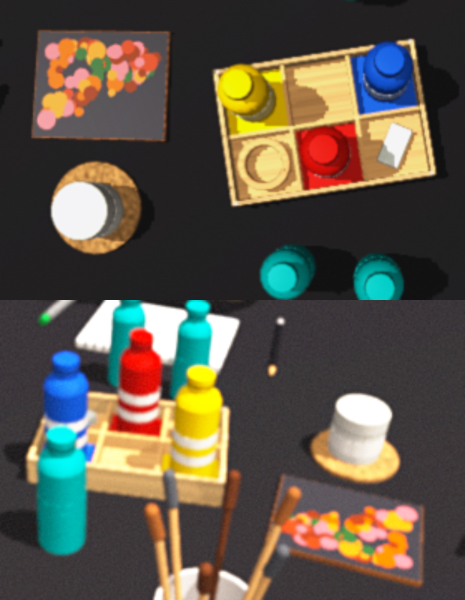

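All three bottles stand upright on their own liners and the jar is upright on the coaster. The painting is untouched.

```bash
python3 -c "
from plant import ctrl
print(ctrl.sign_off())"
```

```text
the job is handed in; nothing more can be done
None
```

I handed the job in at about 54 s: the jar stands on the coaster about 3–4 mm off its middle, and all three bottles were set aside first and then put back upright on their own colours, with the painting untouched.

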